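# Move the hanging pet brush over the end stops to the comb's rail

### The arm

A 7-joint arm with a two-finger parallel gripper is mounted at the origin on the work surface. World frame = base frame: x ahead of the robot, y to its left, z up, the work surface at z = 0. Lengths are in m, angles in rad, forces in N, time in s.
With the tool pointing down it reaches from about 0.4 to 0.875 m from the base axis. Payload 19.3 kg.
Tool frame: the origin (TCP) lies at the centre of the arm's flange, where the gripper is bolted on; the fingertips stand 173 mm ahead of it and the grasp point (between the pads) lies 155 mm ahead of it (bot.grip_point_offset is the distance from the TCP to the grasp point, in m); z points along the fingers, x is the direction in which the jaws open and shut, and the axes are right-handed (so a half turn about z gives the same grasp; the last joint's range is limited). The gripper opens to 85 mm and grips with 20 to 120 N. Pads are 22 mm wide; open, the fingers measure 114 mm over their backs; the gripper's body (76 mm by 85 mm) begins 54 mm behind the grasp point. The pads swing forward as they close: fully open they stand 13 mm farther back than shut.
Start: joints at [-1.366, 0.521, -0.036, 1.599, 0.021, 1.021, -0.113], TCP at [0.17, 0.602, 0.405] pointing down, gripper open.
Joint ranges: [-2.91, 2.91], [-0.3, 2.13], [-1.5, 1.42], [0.17, 2.43], [-1.26, 4.41], [0.16, 1.93], [-2.52, 2.52]. Speed limits (rad/s): [1.89, 1.89, 2.39, 2.39, 3.01, 3.01, 3.01].

### API

Orientations are given as [roll, pitch, yaw] about the fixed x, y, z axes, in that order (R = Rz(yaw) Ry(pitch) Rx(roll)).
In Python, from workcell import bot gives the robot as it stands.
- The arm moves only by the tool step_arm, never from a script. Its argument "plan" is a list that holds one entry, the list of rows, each a list of 4 numbers: the shift along the world's x, y, z in cm, then the turn about the world's z in rad. A call has 1 to 12 rows; each row is the pose to reach, as a shift and turn from the pose measured when the call began; what a row does not reach only later rows make up. A row lasts 1/12 s, in which the tool goes at most 41.7 mm and 7.16 degrees, less where a joint would pass 70% of its speed; a pose out of reach is approached as far as the arm can. A call with a gripper value outside its range is refused whole. "jaw" is the closure, from 0 (fully open) to 1 (shut), set as the call begins (left out, the last holds). The fingers move at their own pace and stop on an object; "force" is the grip in N (left out, the last holds). Time passes only in rows, so rows that repeat a pose let the fingers close. It gives the time, the measured TCP pose, the force and the opening at its end, in the units of the state.
- bot.observe(): the state, without advancing time (a new reading comes with each control period).
- bot.grab_frame(name): name is "scene" or "top"; returns a dict with "pixels" (480x640x3 uint8, blue, green, red), "mtx" (3x3 intrinsics, pixels), "k1" (the pictures are not rectified: a ray, as slopes to the right and down, at radius r is drawn at 1 + k1 r^2 times it, then the intrinsics apply), "R" (3x3) and "t" (3): a world point X has camera coordinates R X + t. Camera axes: x right, y down, z forward; pixel columns grow to the right and rows downward; lengths in m; the calibration is good to about 2 mm. A picture is of the moment at which its call begins. There is no depth.
- bot.job_done(): hands the job in, once; it reports no verdict.
The state is a dict: "clock": time; "qpos": joint angles; "qd": joint speeds; "joint_efforts": joint torques, N m; "position": TCP position; "tool_rot": TCP orientation; "force": force on the tool from outside, world axes, zero at the start; "moment": the same for the moment, N m; "grip_width": finger opening in m.
Only numpy, scipy, OpenCV 4.12 (cv2) and the standard library are available. Lean on these libraries where they do the work, as an engineer would, in place of code of your own. Each camera call takes 0.05 s, during which the arm holds its last target.

### The job

On the grooming tray's tool stand the pet brush hangs on one rail and the comb on the other; hang the brush on the comb's rail so that the set is together. Run it out to the free end of its own rail, ease its hanging eye over the upturned end stop and then over the stop of the comb's rail without forcing or dropping it, run it well in from the stop (about 5 cm) and let it hang there still. Leave the comb hanging where it is and do not disturb the jar, the curry brush or the cup on the tray.

Things in the scene. Friction and masses are not known exactly. Their poses are not given: they have to be found in the camera images.
- stand: Fixed chrome tool stand on the tray, yaw varies. Base plate 90 x 480 x 8 mm; posts at y = +225 and -225 mm, each bent inward into a level rail, 8 mm thick, on the line x = 0, 235 mm above the origin, ending at y = +35 or -35 mm in an upturned end stop; nothing else rises above the rails. Origin: centre of the underside, 3 mm above the table; x across, y along the rails, z up.
- stop_left (a point): Free end of the stand's +y rail: the point on the rail axis where the end stop turns straight up. The stop has a black rubber tip, is 8 mm thick and its top is 18 mm above this point. The space between the two stops (70 mm between axes) is open.
- stop_right (a point): The same point at the free end of the stand's -y rail; same end stop.
- brush_eye (a point): Centre of the closed hanging eye in the plum-coloured pet brush's handle end; starts on one rail, 105 to 145 mm from its stop, 13 mm below the rail axis. Eye 18 mm wide (x), 35 mm high, runs along y (the rail's way). Round it the handle end is 34 mm wide in x with flat sides from 18 mm below to 16 mm above this point: grip there, a finger either side of the rail. It passes a stop when 3 to 12 mm above the rail axis.
- brush: The press-button pet brush, about 140 g, hanging head down. Origin at the eye centre, z up the handle, y along the rail. Handle end 16 mm thick along y, its top 24 mm above the origin. Handle below 28 mm wide, 20 mm thick; head 64 mm wide, 97 to 181 mm below the origin, reaching 21 mm to +y (pins) and 12 mm to -y (button).
- comb_eye (a point): Centre of the hanging eye in the black handle end (34 mm wide, 10 mm thick along the rail) of the chrome comb, about 70 g, which hangs on the other rail, 105 to 145 mm from that rail's stop, 13 mm below the rail axis. Same eye as the brush's. Reaches 24 mm above and 175 mm below this point. It stays.
- jar: Closed white ceramic jar with blue lid, 74 mm across, 92 mm high, on the tray on the stand's -x side; origin at the centre of its underside. Stays.
- cup: Empty pale polypropylene cup, 74 mm across, 95 mm high, on the tray on the stand's -x side; origin at the centre of its underside. Stays.
- curry: Mustard silicone curry brush with a knob, 68 mm across, 51 mm high, on the tray on the stand's -x side; origin at the centre of its underside. Stays.
There are look-alikes about, which are no part of the job. What is shaped like the jar but red or turquoise is not meant.

How it is judged:
On the way:
1. the brush is off its own rail: its eye is in the open gap between the two end stops (y of brush_eye in the frame of stand between -0.03 and 0.03 m), for 0.04 s.
At the end, for the whole second after the job is handed in: The brush hangs still by its eye on the comb's rail, eye centre 30 mm or more in from the end stop, within 12 mm sideways, 6 mm in height and 0.25 rad of its natural hang; comb still hung within 30 mm, and jar, cup and curry brush upright within 30 mm, of where they were (((y of comb_eye in the frame of stand above 0.05 m and y of brush_eye in the frame of stand between 0.065 and 0.215 m) or (y of comb_eye in the frame of stand below -0.05 m and y of brush_eye in the frame of stand between -0.215 and -0.065 m)) and x of brush_eye in the frame of stand between -0.012 and 0.012 m and z of brush_eye in the frame of stand between 0.21576 and 0.22776 m and x of comb_eye in the frame of stand between -0.012 and 0.012 m and z of comb_eye in the frame of stand between 0.21576 and 0.22776 m and angle between brush_eye's own z axis and vertical below 0.25 rad and linear speed of brush below 0.03 m/s and angular speed of brush below 0.4 rad/s and distance of each of comb_eye, jar, cup, curry from where it was at the start of the episode below 0.03 m and angle between each of jar, cup, curry's own z axis and vertical below 0.2 rad); the robot touches nothing.
It fails at once if the brush is dropped or lowered off the stand (its eye below 150 mm) (height (world z) of brush_eye below 0.15 m).
It fails at once if the brush is forced against the stand (over 40 N) (contact force between brush and stand above 40 N).
It fails at once if the comb is pushed along or off its rail by over 40 mm (distance of comb_eye from where it was at the start of the episode above 0.04 m).
It fails at once if the jar, cup or curry brush is shifted by over 30 mm (distance of any of jar, cup, curry from where it was at the start of the episode above 0.03 m).
It also fails if it takes over 42 s, if anything falls off the work surface, if the arm or the gripper's body presses on something with over 40 N, if the wrist force passes 120 N, or if a joint passes its speed limit or range.

## Working session

There is one attempt and no reset: what is moved stays moved. The work goes in short steps, Python scripts to look and compute and a tool call to move; the robot and the scene stay as the last step left them, time stands still between calls to the robot, and variables do not carry over. Pictures are saved under pics/ and viewed, and the job is handed in when it is done.

Besides the shell and the picture viewer there is one more tool, called after "Emit:" in YAML: its name, and indented under it one key for each argument. step_arm: Moves the arm, as the interface text tells. Its arguments: {"type":"object","properties":{"plan":{"type":"array"},"jaw":{"type":"number"},"force":{"type":"number"}},"required":["plan"]}

```bash
mkdir -p pics; python3 - <<'E'
from workcell import bot
import cv2
print(bot.observe())
for n in("scene","top"):
    f=bot.grab_frame(n); cv2.imwrite(f"pics/{n}0.png",f["pixels"]); print(n,f["mtx"],f["k1"],f["R"],f["t"])
E
```

```text
{'clock': 0.0, 'qpos': array([-1.3662162 ,  0.52201759, -0.03633536,  1.60001321,  0.0211971 ,
        1.02108742, -0.11280455]), 'qd': array([ 6.92426711e-04,  7.85412307e-04,  3.50558847e-04, -2.96065358e-04,
        1.44406393e-03, -5.36255714e-05, -6.52901233e-04]), 'joint_efforts': array([-1.16666477e-03, -9.27116346e+01,  1.97913520e+00, -3.69923508e+01,
        1.77077658e-02,  8.31539801e-03,  2.91839137e-05]), 'position': array([0.16956387, 0.60141059, 0.40412143]), 'tool_rot': array([3.14151769e+00, 1.13822674e-03, 1.29600711e+00]), 'force': array([-0.3053291 , -0.21164693, -0.19440764]), 'moment': array([-0.03150321, -0.04720526, -0.01710244]), 'grip_width': 0.08573160511911883}
scene [[450.40650724   0.         317.03922578]
 [  0.         450.40650724 238.84351429]
 [  0.           0.           1.        ]] -0.026778115250003474 [[-0.47803263  0.87834048 -0.00167338]
 [ 0.7144605   0.38773213 -0.58241737]
 [-0.51091193 -0.27961007 -0.81288819]] [ 0.0999021  -0.28893039  1.2288261 ]
top [[513.41091139   0.         318.79779073]
 [  0.         513.41091139 238.81621603]
 [  0.           0.           1.        ]] -0.1414906217300599 [[-5.08771810e-04 -9.99844482e-01 -1.76281944e-02]
 [-9.95816106e-01  2.11740236e-03 -9.13553519e-02]
 [ 9.13784705e-02  1.75079609e-02 -9.95662315e-01]] [0.12426329 0.48136299 1.02390154]
```

View pics/scene0.png

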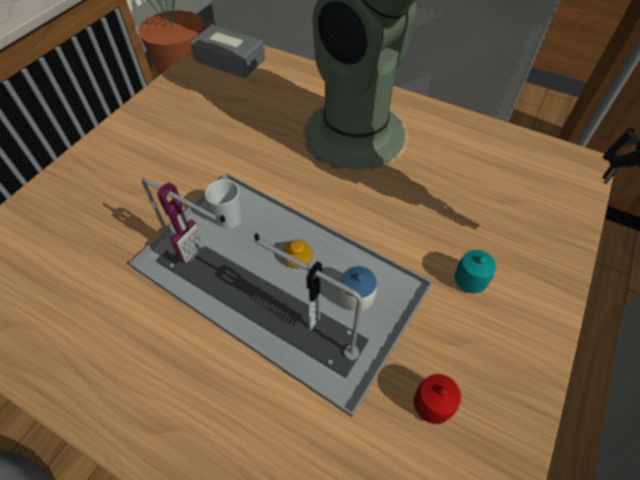

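View pics/top0.png

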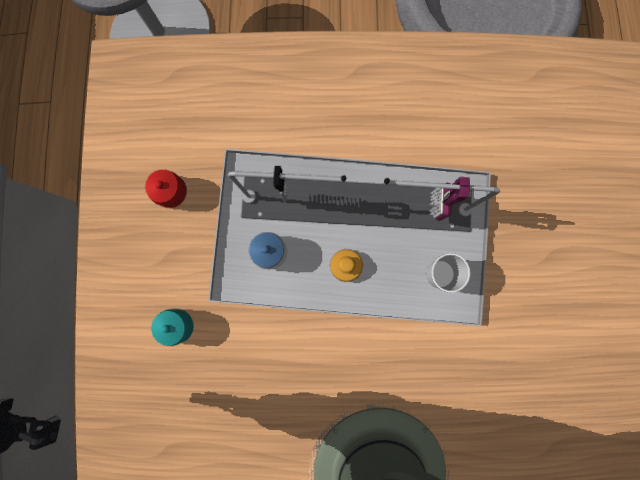

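The brush (plum, scene (175,220), top (455,195)) hangs on the right-hand rail. The comb (black, top (279,178)) is on the left-hand rail. The jar meant is the blue-lidded one at top (267,250); the red one (165,188) and the turquoise one (172,327) are look-alikes. Next I'll zoom in and measure.

```bash
cat > h.py <<'E'
import numpy as np,cv2
from workcell import bot
def ray(f,u,v):
    d=cv2.undistortPoints(np.array([[[u,v]]],float),f["mtx"],np.array([f["k1"],0,0,0,0.]))[0,0] if 0 else None
    K=f["mtx"];x=(u-K[0,2])/K[0,0];y=(v-K[1,2])/K[1,1];a,b=x,y
    for _ in range(20):
        s=1+f["k1"]*(a*a+b*b);a,b=x/s,y/s
    R=f["R"];return -R.T@f["t"],R.T@np.array([a,b,1.])
def onz(f,u,v,z):
    c,d=ray(f,u,v);return c+d*(z-c[2])/d[2]
def proj(f,X):
    p=f["R"]@X+f["t"];a,b=p[0]/p[2],p[1]/p[2];s=1+f["k1"]*(a*a+b*b);K=f["mtx"]
    return np.array([K[0,0]*a*s+K[0,2],K[1,1]*b*s+K[1,2]])
def two(f,p,g,q):
    c1,d1=ray(f,*p);c2,d2=ray(g,*q)
    s=np.linalg.lstsq(np.c_[d1,-d2],c2-c1,rcond=None)[0]
    return (c1+d1*s[0]+c2+d2*s[1])/2,np.linalg.norm(c1+d1*s[0]-c2-d2*s[1])
E
python3 - <<'E'
from h import *
f=bot.grab_frame("top");g=bot.grab_frame("scene")
a=cv2.resize(f["pixels"][145:235,215:515],None,fx=2.6,fy=2.6,interpolation=2)
b=cv2.resize(g["pixels"][165:370,125:385],None,fx=2.6,fy=2.6,interpolation=2)
cv2.imwrite("pics/a.png",a);cv2.imwrite("pics/b.png",b)
for n,F,roi in(("top",f,(330,165,70,30)),("scene",g,(205,205,70,45))):
    x,y,w,h=roi;m=(F["pixels"][y:y+h,x:x+w].max(2)<45).astype(np.uint8)
    k,_,st,c=cv2.connectedComponentsWithStats(m)
    print(n,st[1:,4],c[1:]+[x,y],st[1:,:4]+[x,y,0,0])
def hue(F):
    hsv=cv2.cvtColor(F["pixels"],cv2.COLOR_BGR2HSV);m=cv2.inRange(hsv,(145,90,30),(175,255,255))
    k,_,st,c=cv2.connectedComponentsWithStats(m)
    for s,cc in zip(st[1:],c[1:]):
        if s[4]>20:print("plum",s,cc)
hue(f);hue(g)
E
```

```text
top [16 20] [[343.5  178.  ]
 [386.5  180.75]] [[342 176   4   5]
 [384 179   6   5]]
scene [19 15] [[221.57894737 218.42105263]
 [256.06666667 236.66666667]] [[220 216   4   6]
 [255 234   3   6]]
plum [436 177  34  44 554] [455.18050542 195.9133574 ]
plum [158 183  37  80 739] [173.58051421 214.70365359]
```

View pics/a.png

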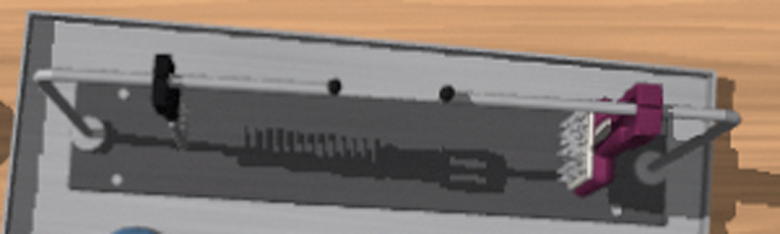

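View pics/b.png

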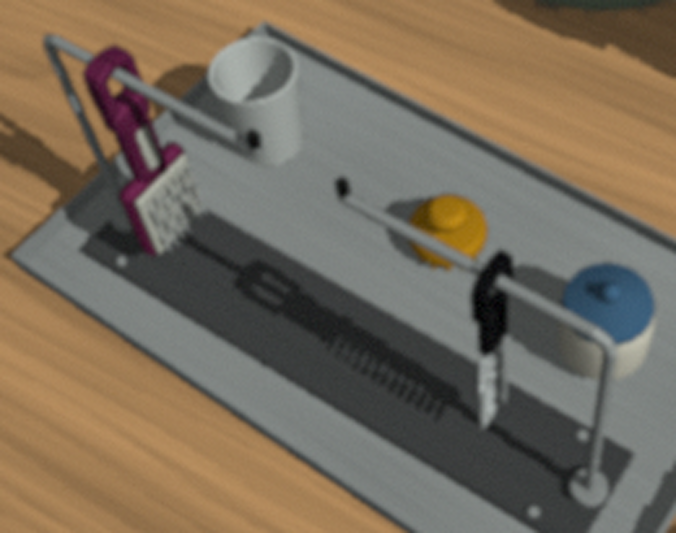

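```bash
python3 - <<'E'
from h import *
f=bot.grab_frame("top");g=bot.grab_frame("scene")
TL,e1=two(f,(343.5,178),g,(256.1,236.7));TR,e2=two(f,(386.5,180.75),g,(221.6,218.4))
print(TL,e1,TR,e2,np.linalg.norm(TL-TR))
BL=onz(f,231.2,174.2,.238);BR=onz(f,497.7,190.4,.238);print(BL,BR,np.linalg.norm(BL-BR))
L=onz(f,343.5,178,.251);R=onz(f,386.5,180.75,.251);print(L,R)
c=(BL+BR)/2;print("mid",c,(L+R)/2)
d=(BL-BR)[:2];d/=np.linalg.norm(d);yaw=np.arctan2(-d[0],d[1]);print("yaw",yaw)
c=(c[:2]+((L+R)/2)[:2])/2
ex=np.array([np.cos(yaw),np.sin(yaw)]);ey=np.array([-np.sin(yaw),np.cos(yaw)])
for n,u,v in(("brush L",637,110),("brush R",661,110),("combL",154,82),("combR",172,82)):
    P=onz(f,215+u/2.6,145+v/2.6,.249)[:2]-c;print(n,P@ex,P@ey)
# scene check: project rail points
for y in(.225,.035,-.035,-.225):
    X=np.r_[c+ey*y,.238];print(y,X,proj(f,X),proj(g,X))
for n,p in(("jar lid",(267,250,.092)),("cup",(451,272,.095)),("curry",(346,265,.051))):
    P=onz(f,*p);q=P[:2]-c;print(n,P,q@ex,q@ey)
# brush scene: triangulate top of handle approx
for y in (-.14,-.15,-.16,-.17,-.18):
    X=np.r_[c+ey*y,.249];print(y,X,proj(f,X),proj(g,X))
E
```

```text
[0.55926193 0.07997858 0.2491114 ] 0.0007711441095672707 [0.55490339 0.0100423  0.24904686] 0.0001144145509101198 0.07007199582652154
[0.56942466 0.26468721 0.238     ] [ 0.54163553 -0.17629404  0.238     ] 0.4418559673246947
[0.5590687  0.07970911 0.251     ] [0.55446623 0.01031838 0.251     ]
mid [0.5555301  0.04419659 0.238     ] [0.55676746 0.04501374 0.251     ]
yaw -0.0629333573318398
brush L -0.0020623381143904623 -0.1548821231393054
brush R -0.0010294929758675772 -0.17014789718828305
combL -0.002962787433615274 0.14746014672292088
combR -0.0023340847996715544 0.13620399618884302
0.225 [0.57029944 0.26915974 0.238     ] [228.53954813 173.71059   ] [359.64256035 295.56579497]
0.035 [0.55834999 0.07953588 0.238     ] [343.37027536 180.08600878] [256.70518075 240.2116213 ]
-0.035 [0.55394757 0.00967445 0.238     ] [386.00212627 182.67334173] [222.9400945  222.02791213]
-0.225 [ 0.54199812 -0.17994941  0.238     ] [499.83070858 190.19800389] [140.95782942 177.82168136]
jar lid [0.45399731 0.22122988 0.092     ] -0.1130574931912909 0.16985056947082447
cup [ 0.411143   -0.12858555  0.095     ] -0.13382643827181934 -0.18196753834436716
curry [0.42691694 0.06942606 0.051     ] -0.13053704006554992 0.016644134097764815
-0.14 [ 0.54734393 -0.09511768  0.249     ] [451.02390066 185.45741873] [174.36715509 192.52061233]
-0.15 [ 0.54671501 -0.10509789  0.249     ] [457.08293932 185.86331654] [170.07199262 190.21800407]
-0.16 [ 0.54608609 -0.11507809  0.249     ] [463.12798396 186.27103801] [165.81375269 187.9349965 ]
-0.17 [ 0.54545717 -0.12505829  0.249     ] [469.15821535 186.68054015] [161.59204377 185.67138421]
-0.18 [ 0.54482825 -0.1350385   0.249     ] [475.17281153 187.09177987] [157.40647851 183.42696395]
```

Top tips agree across both views to under 1 mm. Stand centre is about (0.557, 0.045) with yaw -0.063. The brush eye is at stand y = -0.1625, world (0.547, -0.117, 0.225), and the comb is at y = +0.142. I'll move above the brush first.

Emit:
step_arm:
  plan:
    - [[2, -2, 3, -0.1], [5, -5, 6, -0.2], [8, -8, 8, -0.3], [11, -11, 8, -0.4], [14, -14, 8, -0.5], [17, -17, 8, -0.6], [20, -20, 8, -0.7], [22, -23.5, 8, -0.8], [24, -27, 8, -0.9], [26, -30.5, 8, -1.0], [28, -34, 8, -1.1], [30, -37.5, 8, -1.2]]
  jaw: 0
  force: 40

```text
clock: 1.3
position: [0.4653, 0.2331, 0.4847]
tool_rot: [-3.141, 0.0, 0.091]
force: [-0.0, 0.3, -0.1]
grip_width: 0.0853
```

Emit:
step_arm:
  plan:
    - [[0.8, -3.5, 0, -0.03], [1.6, -7, 0, -0.06], [2.4, -10.5, 0, -0.09], [3.2, -14, 0, -0.12], [4, -17.5, 0, -0.154], [4.8, -21, 0, -0.154], [5.6, -24.5, 0, -0.154], [6.4, -28, 0, -0.154], [7.2, -31.5, 0, -0.154], [8.1, -35, 0, -0.154], [8.1, -35, 0, -0.154], [8.1, -35, 0, -0.154]]

```text
clock: 2.3
position: [0.5462, -0.1189, 0.4845]
tool_rot: [3.141, 0.0, -0.066]
force: [0.8, 0.8, -0.0]
grip_width: 0.0853
```

```bash
python3 - <<'E'
from h import *
s=bot.observe();print(s["position"],s["tool_rot"],s["qpos"])
f=bot.grab_frame("top");g=bot.grab_frame("scene")
cv2.imwrite("pics/c1.png",np.hstack([cv2.resize(g["pixels"][120:320,80:280],(400,400)),cv2.resize(f["pixels"][110:310,360:560],(400,400))]))
E
```

```text
[ 0.54615193 -0.11891144  0.48453712] [ 3.14130177e+00  3.68343785e-04 -6.63620399e-02] [-0.28980947  0.37795011  0.544921    1.69668152 -0.21304521  1.12684835
  0.24958111]
```

View pics/c1.png

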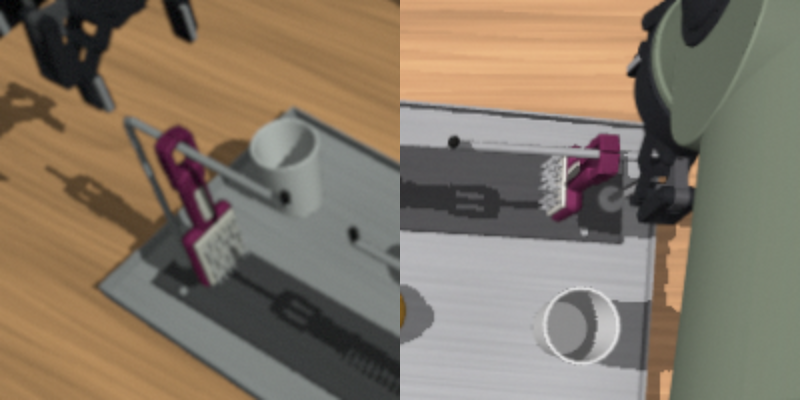

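```bash
python3 - <<'E'
from h import *
f=bot.grab_frame("top");g=bot.grab_frame("scene")
for s in(-1,1):
    X=np.array([.546+s*.048,-.119-s*.003,.325]);print(s,proj(f,X),proj(g,X))
E
```

```text
-1 [478.1499245  208.55317391] [171.7314357  137.74471977]
1 [479.53136255 145.07077622] [129.03645244 173.67593216]
```

Emit:
step_arm:
  plan:
    - [[0.05, 0.2, -2, 0.003], [0.05, 0.2, -4, 0.003], [0.05, 0.2, -6, 0.003], [0.05, 0.2, -7.5, 0.003], [0.05, 0.2, -9, 0.003], [0.05, 0.2, -10, 0.003], [0.05, 0.2, -10.6, 0.003], [0.05, 0.2, -10.6, 0.003], [0.05, 0.2, -10.6, 0.003]]

```text
clock: 3.25
position: [0.5469, -0.1136, 0.3791]
tool_rot: [-3.141, -0.0, -0.058]
force: [-0.7, 0.3, -0.5]
grip_width: 0.0854
```

```bash
python3 - <<'E'
from h import *
s=bot.observe();print(s["position"],s["tool_rot"],s["force"])
f=bot.grab_frame("top");g=bot.grab_frame("scene")
cv2.imwrite("pics/c2.png",np.hstack([cv2.resize(g["pixels"][120:320,80:280],(400,400)),cv2.resize(f["pixels"][110:310,360:560],(400,400))]))
E
```

```text
[ 0.54692754 -0.11357292  0.37914485] [-3.14068804e+00 -1.67946655e-04 -5.78267771e-02] [-0.66786293  0.33681391 -0.52439278]
```

View pics/c2.png

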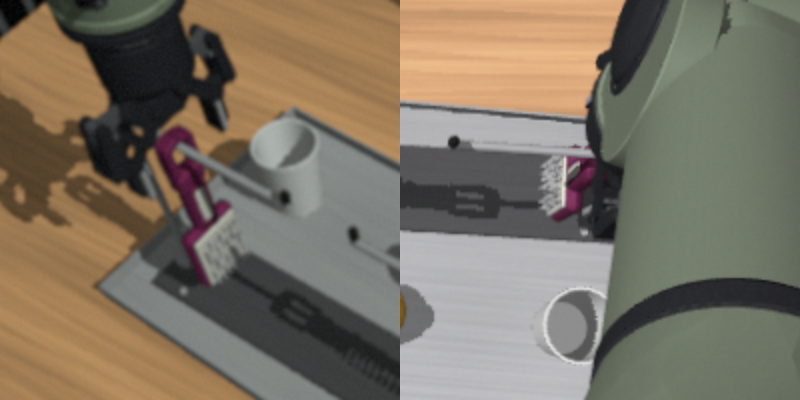

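Emit:
step_arm:
  plan:
    - [[0, -0.3, 0, -0.005], [0, -0.3, 0, -0.005], [0, -0.3, 0, -0.005], [0, -0.3, 0, -0.005]]

```text
clock: 3.68
position: [0.547, -0.1168, 0.3797]
tool_rot: [-3.141, -0.001, -0.063]
force: [-0.3, -1.3, -0.3]
grip_width: 0.0856
```

Emit:
step_arm:
  plan:
    - [[0, 0, 0, 0], [0, 0, 0, 0], [0, 0, 0, 0], [0, 0, 0, 0], [0, 0, 0, 0], [0, 0, 0, 0], [0, 0, 0, 0], [0, 0, 0, 0], [0, 0, 0, 0], [0, 0, 0, 0]]
  jaw: 1
  force: 20

```text
clock: 4.52
position: [0.547, -0.1168, 0.3798]
tool_rot: [-3.141, -0.001, -0.063]
force: [-0.6, -0.1, 2.1]
grip_width: 0.0336
```

```bash
python3 - <<'E'
from h import *
s=bot.observe();print(s["position"],s["tool_rot"],s["force"],s["moment"],s["grip_width"])
f=bot.grab_frame("top");g=bot.grab_frame("scene")
cv2.imwrite("pics/c3.png",np.hstack([cv2.resize(g["pixels"][120:320,80:280],(400,400)),cv2.resize(f["pixels"][110:310,360:560],(400,400))]))
E
```

```text
[ 0.54697191 -0.11678644  0.37975896] [-3.14050943e+00 -1.32800417e-03 -6.31153926e-02] [-0.61003295 -0.09678105  2.06318871] [0.10120216 0.15730188 0.02335099] 0.03359584798929984
```

View pics/c3.png

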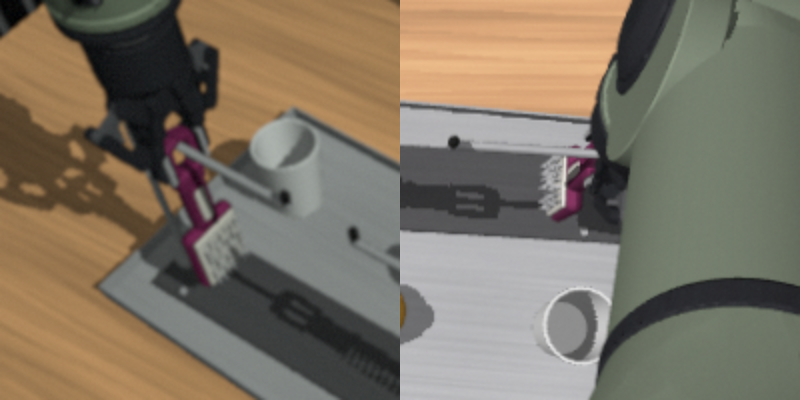

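Emit:
step_arm:
  plan:
    - [[0, 0, 0.2, 0], [0, 0, 0.4, 0], [0, 0, 0.6, 0], [0, 0, 0.8, 0], [0, 0, 1.0, 0], [0, 0, 1.0, 0], [0, 0, 1.0, 0]]
  force: 45

```text
clock: 5.2
position: [0.547, -0.1168, 0.3899]
tool_rot: [-3.141, -0.002, -0.063]
force: [-0.8, 0.3, -1.5]
grip_width: 0.0333
```

```bash
python3 - <<'E'
from h import *
s=bot.observe();print(s["position"],s["tool_rot"],s["force"],s["moment"],s["grip_width"])
f=bot.grab_frame("top");g=bot.grab_frame("scene")
cv2.imwrite("pics/c4.png",cv2.resize(g["pixels"][150:270,110:270],(800,600),interpolation=2))
E
```

```text
[ 0.54698941 -0.11681223  0.38987114] [-3.14051957e+00 -1.54984409e-03 -6.31006447e-02] [-0.7907821   0.25758086 -1.4961896 ] [ 0.03261025 -0.00077914  0.00436414] 0.033347178598723264
```

View pics/c4.png

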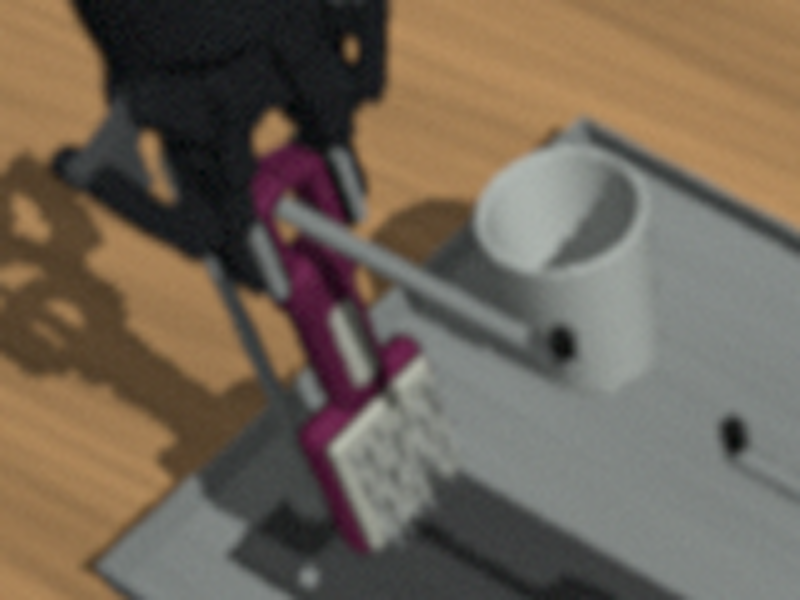

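Emit:
step_arm:
  plan:
    - [[0, 0, 0.3, 0], [0, 0, 0.6, 0], [0, 0, 1.0, 0], [0.03, 0.5, 1.0, 0], [0.09, 1.5, 1.0, 0], [0.16, 2.5, 1.0, 0], [0.22, 3.5, 1.0, 0], [0.28, 4.5, 1.0, 0], [0.35, 5.5, 1.0, 0], [0.38, 6, 1.0, 0], [0.38, 6, 1.0, 0], [0.38, 6, 1.0, 0]]

```text
clock: 6.3
position: [0.5508, -0.0566, 0.3997]
tool_rot: [-3.141, -0.001, -0.063]
force: [0.7, -0.6, -1.7]
grip_width: 0.0336
```

```bash
python3 - <<'E'
from h import *
s=bot.observe();print(s["position"],s["tool_rot"],s["force"],s["moment"],s["grip_width"])
f=bot.grab_frame("top");g=bot.grab_frame("scene")
cv2.imwrite("pics/c5.png",cv2.resize(g["pixels"][150:270,110:270],(800,600),interpolation=2))
E
```

```text
[ 0.55075493 -0.05662839  0.39968559] [-3.14068434e+00 -1.23850148e-03 -6.26656755e-02] [ 0.74303033 -0.57601054 -1.70747427] [-0.00184099 -0.01625225  0.01008385] 0.033615124475066566
```

View pics/c5.png

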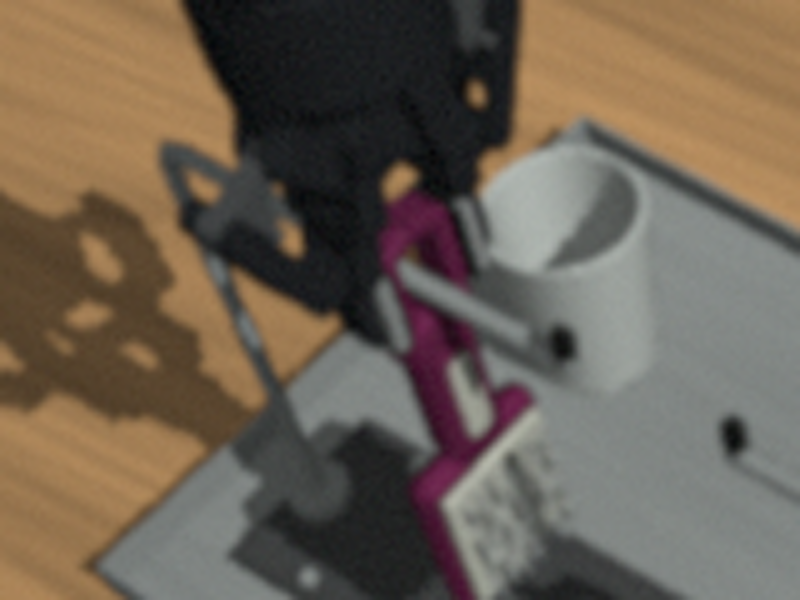

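```bash
python3 - <<'E'
from h import *
g=bot.grab_frame("scene")
c=np.array([.5569,.045]);t=.063;ex=np.array([np.cos(t),-np.sin(t)]);ey=np.array([np.sin(t),np.cos(t)])
def px(x,y,z): return (proj(g,np.r_[c+ex*x+ey*y,z])-[110,150])*5
for e in(3,7,11):
    y=-.1023
    print(e,"top front edge mid",px(0,y+.008,.238+e/1e3+.024),"eye bottom front",px(0,y+.008,.238+e/1e3-.0175),"head front top",[px(s*.032,y+.012,.238+e/1e3-.097) for s in(-1,1)])
E
```

```text
3 top front edge mid [411.26834267 237.2867967 ] eye bottom front [438.28563848 315.88305494] head front top [array([546.7760269 , 395.72923534]), array([435.89674322, 513.69706928])]
7 top front edge mid [408.53806089 229.33749517] eye bottom front [435.78126175 308.60253619] head front top [array([544.90800896, 389.41909875]), array([433.51948286, 507.61395299])]
11 top front edge mid [405.78444017 221.31900779] eye bottom front [433.25633147 301.26123663] head front top [array([543.02601183, 383.06099593]), array([431.12371077, 501.48273175])]
```

```bash
python3 - <<'E'
from h import *
g=bot.grab_frame("scene")
cv2.imwrite("pics/c6.png",cv2.resize(g["pixels"][180:230,175:235],(720,600),interpolation=2))
E
```

```text
(no output)
```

View pics/c6.png

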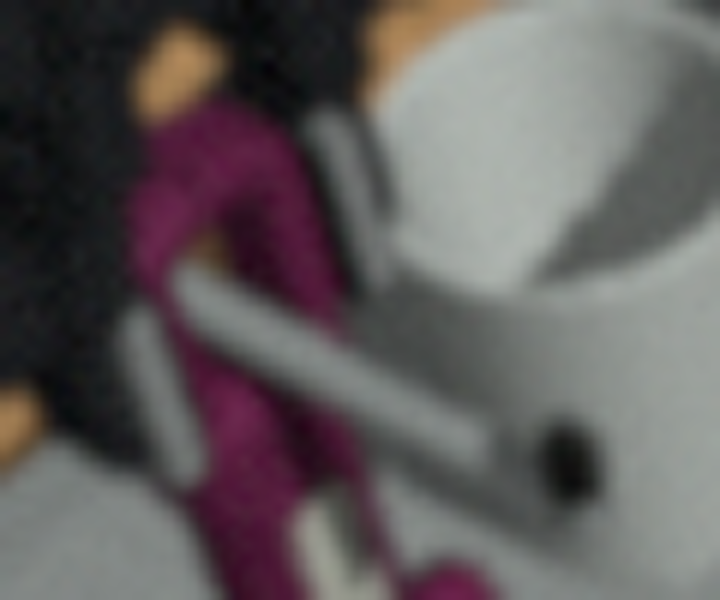

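The brush is firmly held and clear of the rail. The picture and the arm's pose both put the eye about 7 mm above the rail axis, with the rail low in the eye. Next I'll ease it over its own stop into the gap.

Emit:
step_arm:
  plan:
    - [[0.05, 0.8, 0, 0], [0.1, 1.6, 0, 0], [0.16, 2.4, 0, 0], [0.21, 3.2, 0, 0], [0.25, 4, 0, 0], [0.29, 4.6, 0, 0], [0.33, 5.2, 0, 0], [0.36, 5.8, 0, 0], [0.4, 6.4, 0, 0], [0.44, 7, 0, 0], [0.48, 7.6, 0, 0], [0.52, 8.2, 0, 0]]

```text
clock: 7.5
position: [0.5559, 0.0252, 0.3997]
tool_rot: [-3.141, -0.001, -0.064]
force: [-0.6, 1.0, -1.7]
grip_width: 0.0335
```

Emit:
step_arm:
  plan:
    - [[0.05, 0.8, 0, 0], [0.1, 1.6, 0, 0], [0.11, 1.8, 0, 0], [0.11, 1.8, 0, 0], [0.11, 1.8, 0, 0]]

```text
clock: 7.92
position: [0.557, 0.0431, 0.3997]
tool_rot: [-3.141, -0.001, -0.064]
force: [-0.4, 0.7, -1.4]
grip_width: 0.0333
```

```bash
python3 - <<'E'
from h import *
s=bot.observe();print(s["position"],s["tool_rot"],s["force"],s["moment"],s["grip_width"])
f=bot.grab_frame("top");g=bot.grab_frame("scene")
cv2.imwrite("pics/c7.png",cv2.resize(g["pixels"][170:290,160:320],(800,600),interpolation=2))
E
```

```text
[0.55699411 0.04312477 0.39970249] [-3.14093625e+00 -1.24105356e-03 -6.39425506e-02] [-0.38609439  0.67027622 -1.43374603] [-0.00798992 -0.00283409  0.03294658] 0.03333280104017816
```

View pics/c7.png

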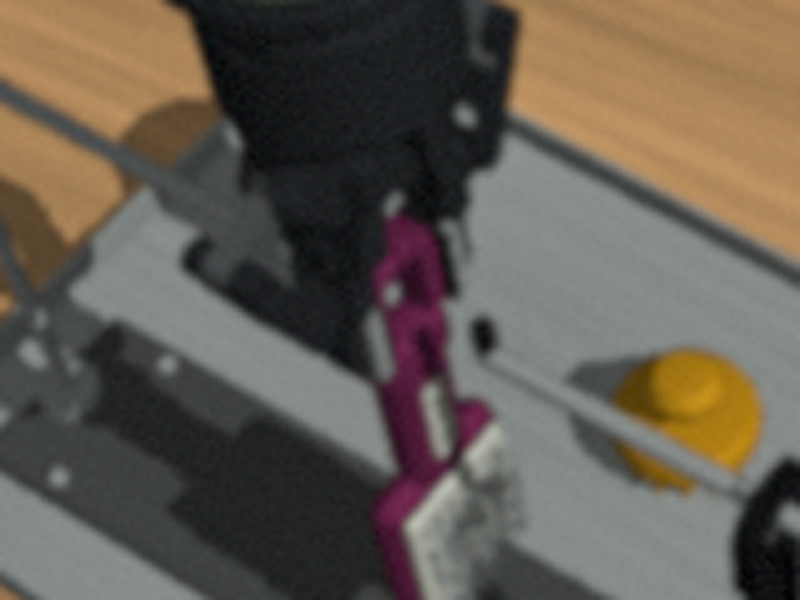

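The brush is free in the gap between the stops, with its eye at crop (395,290) and only its weight on the wrist. I'll go on over the comb-rail stop.

Emit:
step_arm:
  plan:
    - [[0.05, 0.7, 0, 0], [0.09, 1.4, 0, 0], [0.13, 2, 0, 0], [0.16, 2.6, 0, 0], [0.2, 3.2, 0, 0], [0.24, 3.8, 0, 0], [0.28, 4.4, 0, 0], [0.32, 5.1, 0, 0], [0.37, 5.8, 0, 0], [0.4, 6.4, 0, 0], [0.44, 7, 0, 0], [0.48, 7.6, 0, 0]]

```text
clock: 9.02
position: [0.5618, 0.1194, 0.3997]
tool_rot: [-3.141, -0.001, -0.065]
force: [-0.8, 0.0, -1.8]
grip_width: 0.0336
```

Emit:
step_arm:
  plan:
    - [[0.04, 0.6, 0, 0], [0.07, 1.1, 0, 0], [0.07, 1.1, 0, 0], [0.07, 1.1, 0, 0], [0.07, 1.1, 0, 0]]

```text
clock: 9.43
position: [0.5625, 0.1301, 0.3998]
tool_rot: [-3.141, -0.001, -0.065]
force: [-0.7, 0.5, 0.3]
grip_width: 0.033
```

```bash
python3 - <<'E'
from h import *
s=bot.observe();print(s["position"],s["tool_rot"],s["force"],s["moment"],s["grip_width"])
f=bot.grab_frame("top");g=bot.grab_frame("scene")
cv2.imwrite("pics/c8.png",cv2.resize(g["pixels"][190:340,210:410],(800,600),interpolation=2))
E
```

```text
[0.56251938 0.130053   0.39977237] [-3.14112721e+00 -1.34798584e-03 -6.49116928e-02] [-0.70993879  0.50772479  0.34042478] [ 0.03345273 -0.00453521  0.01020947] 0.03303171625656749
```

View pics/c8.png

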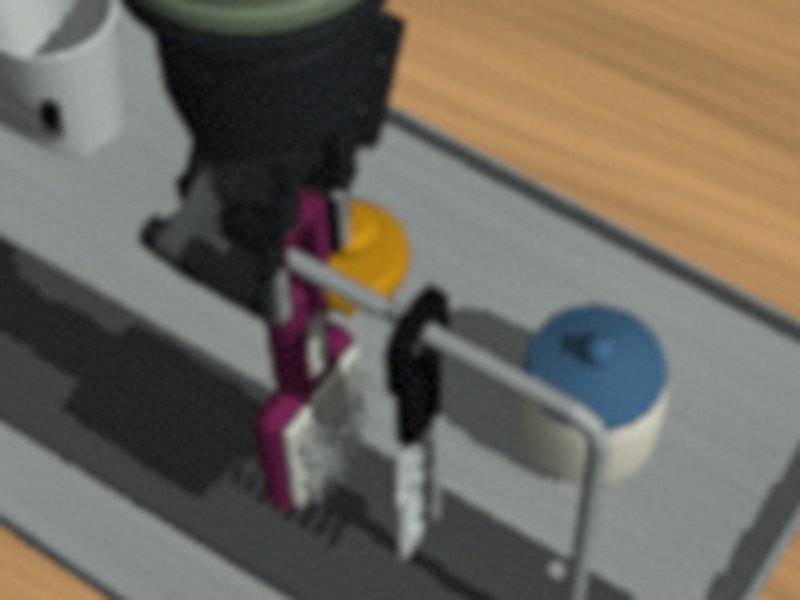

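Emit:
step_arm:
  plan:
    - [[0, 0, -0.2, 0], [0, 0, -0.4, 0], [0, 0, -0.6, 0], [0, 0, -0.8, 0], [0, 0, -1.0, 0], [0, 0, -1.0, 0], [0, 0, -1.0, 0]]

```text
clock: 10.12
position: [0.5625, 0.13, 0.3896]
tool_rot: [-3.141, -0.001, -0.065]
force: [-0.6, -0.1, -0.9]
grip_width: 0.0331
```

Emit:
step_arm:
  plan:
    - [[0, 0, -0.2, 0], [0, 0, -0.4, 0], [0, 0, -0.5, 0], [0, 0, -0.6, 0], [0, 0, -0.7, 0], [0, 0, -0.8, 0], [0, 0, -0.8, 0], [0, 0, -0.8, 0]]

```text
clock: 10.78
position: [0.5625, 0.1299, 0.3816]
tool_rot: [-3.141, -0.001, -0.065]
force: [0.4, -0.1, -1.6]
grip_width: 0.0333
```

```bash
python3 - <<'E'
from h import *
for i in range(4):
    s=bot.observe();print(s["position"],s["force"])
    g=bot.grab_frame("scene")
cv2.imwrite("pics/c9.png",cv2.resize(g["pixels"][190:340,210:410],(800,600),interpolation=2))
E
```

```text
[0.5625216  0.12993128 0.38162591] [ 0.39434343 -0.13555987 -1.60755534]
[0.56255654 0.1299323  0.38169585] [ 0.90225114  0.15022877 -1.11227103]
[0.56255212 0.12995783 0.38171435] [-0.56970482  0.06811187 -0.97498382]
[0.56255187 0.12995499 0.38173112] [-0.49073773 -0.24747461 -0.85714906]
```

View pics/c9.png

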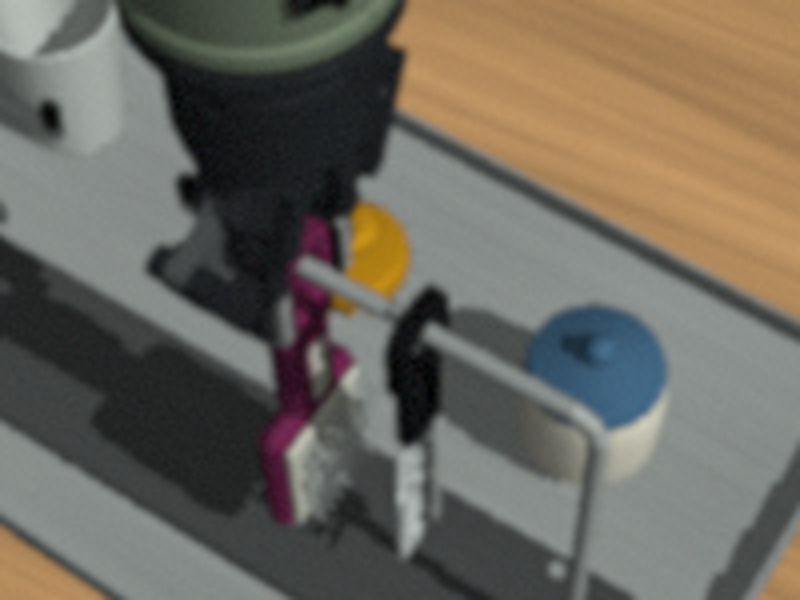

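Emit:
step_arm:
  plan:
    - [[0, 0, -0.05, 0], [0, 0, -0.1, 0], [0, 0, -0.15, 0], [0, 0, -0.2, 0], [0, 0, -0.2, 0], [0, 0, -0.2, 0]]

```text
clock: 11.48
position: [0.5626, 0.1299, 0.3799]
tool_rot: [-3.141, -0.002, -0.065]
force: [-1.3, -0.2, 2.9]
grip_width: 0.0339
```

```bash
python3 - <<'E'
from h import *
for i in range(4):
    s=bot.observe();print(s["position"],s["force"])
    g=bot.grab_frame("scene")
E
```

```text
[0.56260574 0.1299316  0.37989524] [-1.34902392 -0.20731452  2.86014459]
[0.56260296 0.12992781 0.37991685] [-0.40835549  0.07367257  3.42783982]
[0.56259961 0.1299491  0.3798861 ] [-1.25946589 -0.12857066  4.26668665]
[0.56259778 0.12995858 0.37986289] [-1.37271886 -0.51008286  4.35585316]
```

The eye rests on the rail, with about 4 N upward at the wrist and the tool back at grip height. Releasing in stages.

Emit:
step_arm:
  plan:
    - [[0, 0, 0, 0], [0, 0, 0, 0], [0, 0, 0, 0]]
  force: 20

```text
clock: 11.93
position: [0.5626, 0.1299, 0.3799]
tool_rot: [-3.141, -0.002, -0.065]
force: [-1.1, -0.1, 3.9]
grip_width: 0.0334
```

Emit:
step_arm:
  plan:
    - [[0, 0, 0, 0], [0, 0, 0, 0], [0, 0, 0, 0], [0, 0, 0, 0], [0, 0, 0, 0], [0, 0, 0, 0]]
  jaw: 0.5

```text
clock: 12.43
position: [0.5626, 0.13, 0.3798]
tool_rot: [-3.141, -0.001, -0.065]
force: [-0.6, 0.3, -0.0]
grip_width: 0.0428
```

Emit:
step_arm:
  plan:
    - [[0, 0, 0, 0], [0, 0, 0, 0], [0, 0, 0, 0], [0, 0, 0, 0], [0, 0, 0, 0], [0, 0, 0, 0], [0, 0, 0, 0], [0, 0, 0, 0]]
  jaw: 0

```text
clock: 13.1
position: [0.5626, 0.1299, 0.3798]
tool_rot: [-3.141, -0.002, -0.065]
force: [0.6, -0.3, -0.1]
grip_width: 0.0853
```

```bash
python3 - <<'E'
from h import *
s=bot.observe();print(s["position"],s["force"],s["grip_width"])
g=bot.grab_frame("scene")
cv2.imwrite("pics/d1.png",cv2.resize(g["pixels"][190:340,210:410],(800,600),interpolation=2))
E
```

```text
[0.56260744 0.12994855 0.37983094] [ 0.59073903 -0.29189151 -0.11761695] 0.08531716711522239
```

View pics/d1.png

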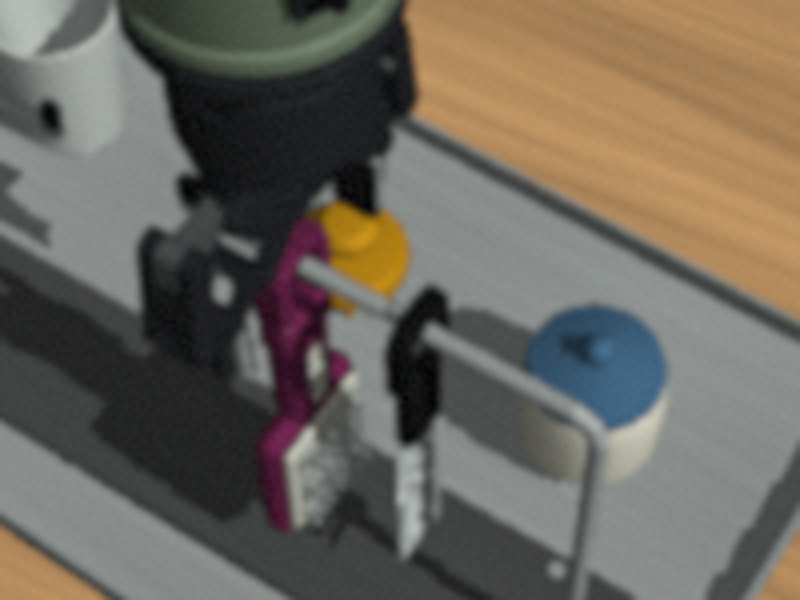

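The brush is hanging free. Now straight up, then a check.

Emit:
step_arm:
  plan:
    - [[0, 0, 1, 0], [0, 0, 2.5, 0], [0, 0, 4.5, 0], [0, 0, 7, 0], [0, 0, 9.5, 0], [0, 0, 12, 0], [0, 0, 12, 0]]

```text
clock: 13.73
position: [0.5631, 0.1295, 0.5051]
tool_rot: [-3.138, -0.007, -0.066]
force: [0.3, -1.5, 0.8]
grip_width: 0.0853
```

Emit:
step_arm:
  plan:
    - [[-2, 3, 0, 0], [-4, 6, 0, 0], [-6, 9, 0, 0], [-8, 12, 0, 0], [-10, 15, 0, 0], [-12, 18, 0, 0], [-14, 21, 0, 0], [-16, 24, 0, 0], [-16, 25, 0, 0], [-16, 25, 0, 0], [-16, 25, 0, 0], [-16, 25, 0, 0]]

```text
clock: 14.73
position: [0.4037, 0.3784, 0.5053]
tool_rot: [-3.139, -0.008, -0.067]
force: [0.8, -0.4, -0.5]
grip_width: 0.0852
```

```bash
python3 - <<'E'
from h import *
s=bot.observe();print(s["clock"],s["position"],s["force"])
f=bot.grab_frame("top");g=bot.grab_frame("scene")
for i in range(8): g2=bot.grab_frame("scene")
print("scene diff",cv2.absdiff(g["pixels"],g2["pixels"])[190:340,210:410].max(),cv2.absdiff(g["pixels"],g2["pixels"])[190:340,210:410].mean())
cv2.imwrite("pics/e1.png",cv2.resize(g["pixels"][190:340,210:410],(800,600),interpolation=2))
cv2.imwrite("pics/e2.png",cv2.resize(f["pixels"][140:320,200:520],(800,450),interpolation=2))
E
```

```text
14.7333 [0.4037092  0.37843549 0.50526542] [ 0.82674499 -0.39031883 -0.49085461]
scene diff 36 1.5705444444444445
```

View pics/e1.png

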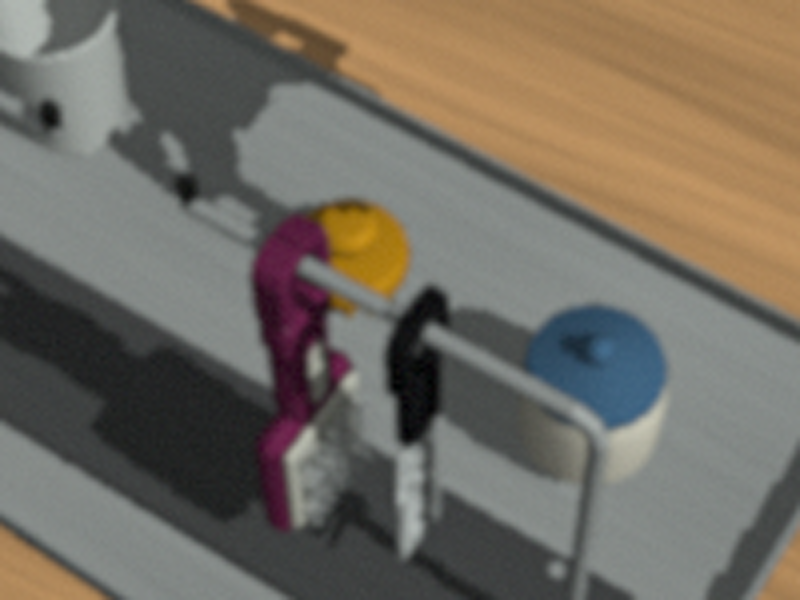

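View pics/e2.png

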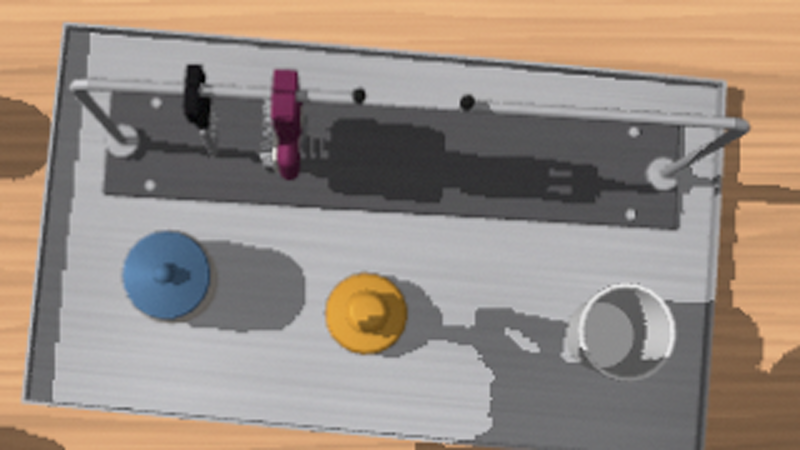

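```bash
python3 - <<'E'
from h import *
f=bot.grab_frame("top")
c=np.array([.5569,.045]);t=.063;ex=np.array([np.cos(t),-np.sin(t)]);ey=np.array([np.sin(t),np.cos(t)])
for n,u,v in(("brush",286,85),("comb",195,92)):
    P=onz(f,200+u/2.5,140+v/2.5,.249)[:2]-c;print(n,P@ex,P@ey)
def pl(F):
    m=cv2.inRange(cv2.cvtColor(F["pixels"],cv2.COLOR_BGR2HSV),(145,90,30),(175,255,255));M=cv2.moments(m,True);return M["m10"]/M["m00"],M["m01"]/M["m00"]
for i in range(5):print(pl(bot.grab_frame("scene")))
b=cv2.imread("pics/top0.png");f=bot.grab_frame("top")["pixels"]
for n,lo,hi in(("blue",(100,90,60),(120,255,255)),("mustard",(18,170,120),(28,255,255))):
    for I in(b,f):
        m=cv2.inRange(cv2.cvtColor(I,cv2.COLOR_BGR2HSV),lo,hi)[150:330,210:490];M=cv2.moments(m,True);print(n,M["m10"]/M["m00"],M["m01"]/M["m00"])
E
```

```text
brush 0.004205335547305806 0.08215860911600312
comb -0.0037870276596153737 0.14085689290932205
(281.8396464646465, 276.2361111111111)
(281.88413098236776, 276.1700251889169)
(281.87909319899245, 276.27833753148616)
(281.87325728770594, 276.27376425855516)
(282.0743073047859, 276.3879093198992)
blue 56.315618221258134 99.529284164859
blue 56.29826464208243 99.52711496746204
mustard 133.7253634894992 114.74474959612277
mustard 135.06676557863503 114.87091988130564
```

The brush is still and hangs at stand y ≈ +0.083. The comb, jar and curry brush haven't moved, and neither has the cup by eye. I'll hand it in.

```bash
python3 -c "
from workcell import bot
print(bot.job_done())"
```

```text
the job is handed in; nothing more can be done
None
```

The brush now hangs on the comb's rail, and I handed the job in at about 15 s of the 42 s allowed. No verdict came back.

I gripped the brush by the flats of its handle end and lifted it 20 mm off its rail. I then eased its eye over both end stops, ran it in, lowered it until the rail took its weight, and let go.

- **Forces:** the wrist readings I saw stayed under 5 N. They were taken at the end of each move, so brief peaks in between weren't recorded.
- **Brush:** its eye is about 4.7 cm in from the stop (stand y ≈ +0.082 m, sideways offset about 4 mm by eye from one picture). Its image position held within 0.25 px over five frames, which is still as far as the camera can tell.
- **Comb:** it reads 0.141 m along the rail, against 0.142 m at the start.
- **Jar, curry brush and cup:** the jar's image is unchanged. The curry brush reads 1.3 px off; I put this down to the arm's shadow on it, since the arm never went near it. I checked the cup only by eye, and it looks unmoved.
- **Robot:** the arm is parked clear of everything.

I measured the brush's hanging height and tilt only by eye in the pictures, where it looks naturally hung.

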